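Nudge a plate into the corner of a drilling fixture and swing the clamp over

TASK

Lifting nothing, push the aluminium block across the dark base plate of the drilling fixture until it sits flush against both yellow stops: the long rail on the far side and the short end stop at the left. Then push the black knob of the red clamp arm round, all the way to the end of its swing, so that the arm lies over the block. Keep the block flat on the plate all the while, and do not disturb the other things lying around.

Things in the scene. Friction and masses are not known exactly. Their poses are not given: they have to be found in the camera images.
- fixture: Drilling fixture, fixed to the bench: dark steel base plate 240 (x) by 380 (y) by 8 mm thick. Origin: centre of the plate's underside, on the bench. x points to the long yellow rail (at the far side from the robot), y to the short yellow end stop (at the robot's left), z up. The rail's inner face is the plane x = +95 mm (rail 22 mm thick, y -185 to +175); the end stop's inner face is y = +120 mm (20 mm thick, x -20 to +95). Both stops rise 18 mm above the plate's top.
- nest (a point): Point on the plate's top where the block's origin lies when the block is flush against both stops: 45, 60, 8 mm in the fixture's frame, with the same axes as the fixture.
- block: Bright aluminium block with a flat dark round patch and four dark dots marked on its top (no openings), 100 (x) by 120 (y) by 22 mm tall, 0.5 to 0.8 kg, loose on the plate; origin at the centre of its underside, z up. It starts turned by up to 17 degrees from the fixture; its long side belongs against the rail, its +y end against the end stop. Sliding friction is 2 to 6 N, a little more along the rail.
- clamp (a joint): Swing angle of the red clamp arm about its upright pivot, rad: 0 = arm points along the fixture's -x (open), growing counter-clockwise from above to 1.571 = arm points along the fixture's -y over the nest, at a hard stop. Starts between 0 and 0.45. It stays where it is left; friction about 1 N at the knob.
- clamp_knob (a point): Centre of the top of the black knob on the clamp arm, 64 mm above the bench. The knob is an upright cylinder 22 mm in diameter and 22 mm tall, standing on the arm 110 mm from the pivot. The arm is a flat bar 22 mm wide and 8 mm thick, reaching 12 mm beyond the knob's centre; its underside is 34 mm above the bench (4 mm above the block's top), its top 42 mm.
- clamp_pivot (a point): Clamp pivot axis at the height of the arm's top; at 30, 165 mm in the fixture's frame.
- bush: Small brass drill bush, a ring 24 mm in diameter and 18 mm tall standing on the base plate near its front left; origin at the centre of its underside. Leave alone.
- chuck: Dark steel drill chuck standing on the bench to the left, 54 mm in diameter, with its arbor up 115 mm tall; origin at its underside. Leave alone.
- wrench: Steel wrench 180 mm long lying on the bench to the right of the fixture, along its own x; origin near its middle. Leave alone.
- bar: Grey square steel bar 150 by 25 by 25 mm lying on the bench beyond the rail; origin at the centre of its underside, long axis x. Leave alone.
- brush: Bench brush 180 mm long lying on the bench left of the fixture, along its own x. Leave alone.
- tube: White tool-bit tube with a green cap, 75 by 16 by 16 mm, lying on the bench in front of the fixture; long axis x. Leave alone.
- band: Blue plastic band, a ring 40 mm in diameter and 8 mm tall, flat on the bench beyond the rail. Leave alone.
Mind the look-alikes: they are no part of the job. Several things have the shape of the block; the one meant has the colours described above.

How it is judged:
On the way, in this order (a step that is already met when the one before it is completed fails the run):
1. the block sits flush against the rail and the end stop (2.5 mm, 0.03 rad) while the clamp arm is still swung out (x of block in the frame of nest between -0.0025 and 0.0025 m and y of block in the frame of nest between -0.0025 and 0.0025 m and angle between the x axis of block and the x axis of fixture, either way round below 0.03 rad and z of block in the frame of nest below 0.003 m and value of joint clamp below 0.8 rad), for 0.2 s.
2. the clamp arm is swung all the way over the block (value of joint clamp above 1.45 rad), for 0.2 s.
At the end, for the whole second after the job is handed in: The block lies flat on the base plate within 2.5 mm of both stops and within 0.03 rad of square, at rest, with the clamp arm swung over it to at least 1.45 rad (full swing 1.57) (x of block in the frame of nest between -0.0025 and 0.0025 m and y of block in the frame of nest between -0.0025 and 0.0025 m and angle between the x axis of block and the x axis of fixture, either way round below 0.03 rad and z of block in the frame of nest below 0.003 m and value of joint clamp above 1.45 rad and linear speed of block below 0.01 m/s); the robot touches nothing.
It fails at once if the block is lifted off the base plate or tipped (height (world z) of block above 0.014 m or angle between block's own z axis and vertical above 0.12 rad).
It fails at once if one of the things lying around (bush, chuck, wrench, bar, brush, tube, band) is moved by more than 15 mm (distance of any of bush, chuck, wrench, bar, brush, tube, band from where it was at the start of the episode above 0.015 m).
It also fails if it takes over 64 s, if anything falls off the work surface, if the arm or the gripper's body presses on something with over 40 N, if the wrist force passes 120 N, or if a joint passes its speed limit or range.

ROBOT

A 7-joint arm with a two-finger parallel gripper is mounted at the origin on the work surface. World frame = base frame: x ahead of the robot, y to its left, z up, the work surface at z = 0. Lengths are in m, angles in rad, forces in N, time in s.
With the tool pointing down it reaches from about 0.4 to 0.9 m from the base axis. Payload 5.6 kg.
Tool frame: the origin (TCP) lies at the very end of the fingers, on their centre line; the grasp point (between the pads) lies 19 mm behind it; y points along the fingers, z is the direction in which the jaws open and shut, and the axes are right-handed (so a half turn about y gives the same grasp; the last joint's range is limited). The gripper opens to 92 mm and grips with 3 to 60 N. Pads are 20 mm wide; open, the fingers measure 128 mm over their backs; the gripper's body (75 mm by 189 mm) begins 69 mm behind the grasp point.
Start: joints at [1.175, 0.468, -0.012, 1.603, 0.006, 1.071, -0.056], TCP at [0.225, -0.61, 0.215] pointing down, gripper open.
Joint ranges: [-2.53, 2.53], [-0.31, 2.02], [-1.57, 1.55], [0.28, 2.44], [-1.29, 4.43], [0.15, 1.84], [-2.92, 2.92]. Speed limits (rad/s): [2.57, 2.57, 3.14, 3.14, 3.14, 3.14, 3.14].

INTERFACE

Orientations are given as a unit quaternion [x, y, z, w].
In Python, from station import telemetry, camera, camera_info, workorder gives the robot as it stands.
- The arm moves only by the tool step_arm, never from a script. Its argument "series" is text: rows parted by semicolons, each of 7 numbers parted by spaces: the shift along the tool's x, y, z in m, then the turn, a rotation vector about the tool's x, y, z in degrees, then the gripper command: -1 is shut, 1 is fully open, values between are in proportion. In form: x y z rx ry rz gripper; .... A call has 1 to 20 rows; each row shifts and turns the commanded pose from where the row before left it, along the tool's axes as they then stand; what a row does not reach is not made up. A row lasts 1/12 s, in which the tool goes at most 41.7 mm and 7.16 degrees, less where a joint would pass 70% of its speed; a pose out of reach is approached as far as the arm can. A call is refused whole if a number of a shift passes 0.0417 or a number of a turn 7.16, either way. A call with a gripper value outside its range is refused whole. The fingers move at their own pace and stop on an object; "grip_force" is the grip in N (left out, the last holds). Time passes only in rows, so rows that do not move let the fingers close. It gives the time, the measured TCP pose, the force and the opening at its end, in the units of the state.
- telemetry.get_obs(): the state, without advancing time (a new reading comes with each control period).
- camera(name): name is "scene" or "top" or "wrist"; returns (picture, depth): 400x640x3 uint8, blue, green, red; 400x640 float32, m along the optical axis (not along the pixel's ray), 0 where there is no reading.
- camera_info(name): a dict with "K" (3x3 intrinsics, pixels), "k1" (the pictures are not rectified: a ray, as slopes to the right and down, at radius r is drawn at 1 + k1 r^2 times it, then the intrinsics apply), "extrinsics" (4x4, takes a point from world to camera coordinates). Camera axes: x right, y up, looking along -z (the intrinsics and any distortion apply to the point x, -y, -z); pixel columns grow to the right and rows downward; lengths in m; the calibration is good to about 2 mm. A picture is of the moment at which its call begins: read the wrist's pose just before it. camera_info takes no time and is no camera call; for the wrist camera it gives the pose at the moment of the call.
- workorder.close_job(): hands the job in, once; it reports no verdict.
The state is a dict: "time": time; "joint_positions": joint angles; "joint_vel": joint speeds; "joint_efforts": joint torques, N m; "ee_pos": TCP position; "orientation": TCP orientation; "wrist_force": force on the tool from outside, world axes, zero at the start; "wrist_torque": the same for the moment, N m; "opening": opening from 0.0 (shut) to 1.0 (fully open).
Only numpy, scipy, OpenCV 4.12 (cv2) and the standard library are available. Lean on these libraries where they do the work, as an engineer would, in place of code of your own. Each camera call takes 0.05 s, during which the arm holds its last target. There are 200 camera calls.

## Working session

There is one attempt and no reset: what is moved stays moved. The work goes in short steps, Python scripts to look and compute and a tool call to move; the robot and the scene stay as the last step left them, time stands still between calls to the robot, and variables do not carry over. Pictures are saved under pics/ and viewed, about 8 in all and at most 12, crops included, and the job is handed in when it is done.

Besides the shell and the picture viewer there is one more tool, called after "Call:" as name(argument=value, ...), one argument or row to a line, values as JSON. step_arm: Moves the arm, as the interface text tells. Its arguments: {"type":"object","properties":{"series":{"type":"string"},"grip_force":{"type":"number"}},"required":["series"]}

```bash
ls; mkdir -p pics
cat > h.py <<'E'
import numpy as np, cv2
from station import telemetry, camera, camera_info, workorder
def ray(info,u,v):
    K=np.array(info["K"]);k1=info["k1"];E=np.array(info["extrinsics"])
    d=np.array([(u-K[0,2])/K[0,0],(v-K[1,2])/K[1,1]]);s=d.copy()
    for _ in range(20): s=d/(1+k1*(s@s))
    R=E[:3,:3];return -R.T@E[:3,3], R.T@np.array([s[0],-s[1],-1.])
def onz(info,u,v,z):
    c,r=ray(info,u,v);return c+r*(z-c[2])/r[2]
def proj(info,p):
    K=np.array(info["K"]);E=np.array(info["extrinsics"]);q=E[:3,:3]@np.array(p)+E[:3,3]
    s=np.array([q[0],-q[1]])/-q[2];s=s*(1+info["k1"]*(s@s));return K[0,0]*s[0]+K[0,2],K[1,1]*s[1]+K[1,2]
def dep(info,u,v,d):
    c,r=ray(info,u,v);return c+r*d
E
python3 - <<'E'
from h import *
o=telemetry.get_obs();print(o)
for n in("top","scene"):
    im,d=camera(n);cv2.imwrite(f"pics/{n}0.png",im);np.save(f"pics/{n}0.npy",d)
    i=camera_info(n);print(n,i)
E
```

```text
pics
{'time': 0.0, 'joint_positions': array([ 1.17499618,  0.46836222, -0.01157957,  1.60367126,  0.00600365,
        1.07137504, -0.05630783]), 'joint_vel': array([ 1.34391502e-03,  1.37832374e-03,  2.87029696e-05, -7.59479891e-04,
       -8.98936757e-04, -1.05300552e-03,  6.00070979e-04]), 'joint_efforts': array([ 1.92886582e-04, -5.20569742e+01, -1.25913692e-02, -2.43745100e+01,
       -5.66552498e-02,  1.72506255e-02,  1.57067957e-04]), 'ee_pos': array([ 0.22430245, -0.6094297 ,  0.21363033]), 'orientation': array([-0.12421453,  0.69674885, -0.69552936,  0.12389794]), 'wrist_force': array([-0.58535487, -0.20253825,  0.3102963 ]), 'wrist_torque': array([ 0.05658883, -0.03068504,  0.02720636]), 'opening': 0.9975807073565879}
top {'K': array([[453.87345564,   0.        , 315.27136481],
       [  0.        , 453.87345564, 205.51109048],
       [  0.        ,   0.        ,   1.        ]]), 'k1': -0.08984375727690314, 'extrinsics': array([[ 0.0187428 , -0.99973499,  0.01336619,  0.01016334],
       [ 0.99497961,  0.01996477,  0.09806625, -0.49577339],
       [-0.09830711,  0.01146105,  0.99509012, -1.48442424],
       [ 0.        ,  0.        ,  0.        ,  1.        ]])}
scene {'K': array([[410.11436049,   0.        , 325.73942452],
       [  0.        , 410.11436049, 206.88181835],
       [  0.        ,   0.        ,   1.        ]]), 'k1': 0.024846789366030367, 'extrinsics': array([[-5.71446560e-01,  8.20639271e-01, -1.25383535e-04,
         2.55981105e-01],
       [-7.05939739e-01, -4.91498405e-01,  5.09978826e-01,
         3.35631582e-01],
       [ 4.18447026e-01,  2.91514159e-01,  8.60186946e-01,
        -1.37110532e+00],
       [ 0.00000000e+00,  0.00000000e+00,  0.00000000e+00,
         1.00000000e+00]])}
```

View pics/top0.png

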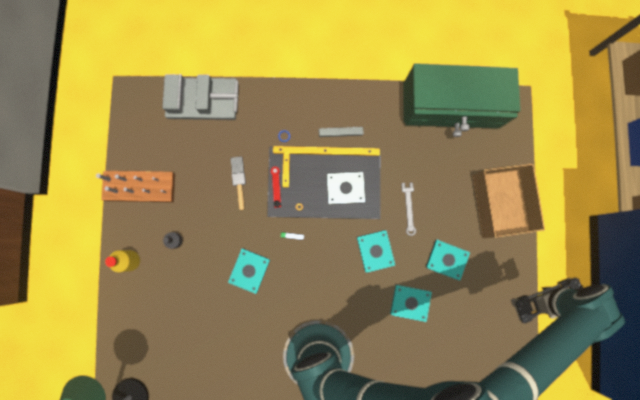

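View pics/scene0.png

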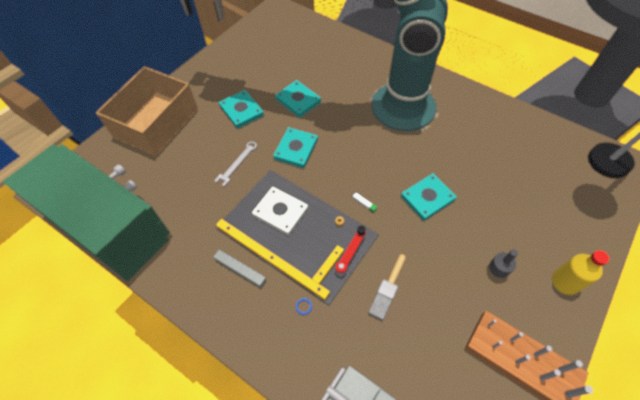

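The wanted block is the bright one on the plate, top (346,188), scene (280,209). The look-alikes are the teal ones at top (249,270), (377,251), (449,259) and (411,303). The knob is at top (277,204) and the bush at (299,207).

```bash
cat >> h.py <<'E'
def masks(im):
    h=cv2.cvtColor(im,cv2.COLOR_BGR2HSV);H,S,V=cv2.split(h)
    return dict(block=(S<60)&(V>170),yel=(H>18)&(H<35)&(S>150)&(V>120),red=((H<6)|(H>174))&(S>150)&(V>80),black=(V<40))
def pts(info,m,z,roi,big=True):
    """contour points of mask, on plane z, mask limited to world box roi (x0,x1,y0,y1)"""
    n,l,st,c=cv2.connectedComponentsWithStats(m.astype(np.uint8))
    best=None
    for k in range(1,n):
        p=onz(info,*c[k],z)
        if roi[0]<p[0]<roi[1] and roi[2]<p[1]<roi[3] and (best is None or st[k,4]>st[best,4]): best=k
    if best is None:return None
    cs,_=cv2.findContours((l==best).astype(np.uint8),cv2.RETR_EXTERNAL,cv2.CHAIN_APPROX_NONE)
    q=max(cs,key=len)[:,0]
    return st[best],np.array([onz(info,*p,z)[:2] for p in q])
E
python3 - <<'E'
from h import *
for n,i in((n,camera_info(n)) for n in("top","scene")):
    im=cv2.imread(f"pics/{n}0.png");d=np.load(f"pics/{n}0.npy");m=masks(im)
    for k,z in(("block",.03),("yel",.026),("red",.042)):
        r=pts(i,m[k],z,(.4,.85,-.3,.4))
        if r is None: print(n,k,None);continue
        print(n,k,r[0],[np.round(a,4) for a in cv2.minAreaRect((r[1]*1000).astype(np.float32))])
    kn={"top":[(277,204),(346,188),(286,167),(330,151)],"scene":[(361,231),(280,209),(327,264),(265,255)]}[n]
    for u,v in kn: print(u,v,np.round(dep(i,u,v,d[v,u]),4))
E
```

```text
top block [ 327  172   38   32 1026] [array([557.3729, -79.5945]), array([104.1494, 122.4918]), np.float64(3.9732)]
top yel [    0     0   640   400 79355] [array([562.149 , -63.3951]), array([1405.5149, 2325.7844]), np.float64(2.1124)]
top red [271 167   9  34 198] [array([564.1266, 153.4406]), array([111.0846,  23.8571]), np.float64(4.7231)]
277 204 [0.4942 0.1443 0.0623]
346 188 [ 0.555  -0.081   0.0339]
286 167 [0.6239 0.1206 0.0204]
330 151 [ 0.6808 -0.0263  0.0254]
scene block [ 252  187   56   46 1312] [array([558.1707, -78.5852]), array([104.3133, 123.4579]), np.float64(3.9156)]
scene yel [ 216  219  127   80 1604] [array([629.736 , -12.6745]), array([140.0315, 363.2428]), np.float64(0.5678)]
scene red [336 233  27  40 347] [array([563.2136, 151.7508]), array([119.7243,  28.5507]), np.float64(7.0489)]
361 231 [0.5058 0.1512 0.0657]
280 209 [ 0.5592 -0.0764  0.0308]
327 264 [0.6183 0.1225 0.0286]
265 255 [ 0.689  -0.0245  0.0269]
```

Run:
```python
from h import *
from scipy.spatial.transform import Rotation as R
o=telemetry.get_obs();Rt=R.from_quat(o["orientation"]).as_matrix();print(Rt.round(3))
i=camera_info("wrist");E=i["extrinsics"];print(i["K"][0,0],i["k1"]);c=-E[:3,:3].T@E[:3,3]
print("cam in tool",Rt.T@(c-o["ee_pos"]),"look in tool",Rt.T@(-E[2,:3]))
t=camera_info("top");s=camera_info("scene")
for z,i,p in((.026,t,(299,207)),(.026,s,(340,220))):print(onz(i,*p,z))
```

```text
[[-0.938 -0.001  0.345]
 [-0.345  0.001 -0.938]
 [ 0.    -1.    -0.002]]
277.0888355990744 -0.0034519756744005267
cam in tool [-0.08047702 -0.16965614 -0.00063541] look in tool [0.28227381 0.95933335 0.00100635]
[0.48926849 0.07369008 0.026     ]
[0.49104452 0.07749323 0.026     ]
```

Call:
step_arm(
  series="0 -0.012 0 0 6.73 0 0;0 -0.012 0 0 6.73 0 0;0 -0.012 0 0 6.73 0 0",
)

```text
time: 0.35
ee_pos: [0.2243, -0.6096, 0.2502]
orientation: [0.002, 0.708, -0.707, -0.002]
wrist_force: [0.7, -0.7, -0.0]
opening: 0.802
```

Call:
step_arm(
  series="-0.0209 0 -0.035 0 0 0 0;-0.0209 0 -0.035 0 0 0 0;-0.0209 0 -0.035 0 0 0 0;-0.0209 0 -0.035 0 0 0 0;-0.0209 0 -0.035 0 0 0 0;-0.0209 0 -0.035 0 0 0 0;-0.0209 0 -0.035 0 0 0 0;-0.0209 0 -0.035 0 0 0 0;-0.0209 0 -0.035 0 0 0 0;-0.0209 0 -0.035 0 0 0 0;-0.0209 0 -0.035 0 0 0 0;-0.0209 0 -0.035 0 0 0 0;-0.0209 0 -0.035 0 0 0 0;-0.0209 0 -0.035 0 0 0 0;-0.0209 0 -0.035 0 0 0 0;-0.0209 0 -0.035 0 0 0 0;-0.0209 0 -0.035 0 0 0 0;-0.0209 0 -0.035 0 0 0 0;0 0 0 0 0 0 0;0 0 0 0 0 0 0",
)

```text
time: 2.02
ee_pos: [0.6006, 0.0231, 0.2496]
orientation: [-0.002, 0.707, -0.707, 0.001]
wrist_force: [-0.7, -1.4, -0.7]
opening: 0.501
```

Run:
```python
from h import *
import pickle
i=camera_info("wrist");im,d=camera("wrist");o=telemetry.get_obs();print(o["time"],o["ee_pos"],o["orientation"],o["opening"])
cv2.imwrite("pics/w1.png",im);np.save("pics/w1.npy",d);pickle.dump(i,open("pics/w1.pkl","wb"))
```

```text
2.0667 [0.60013373 0.02049358 0.24972994] [ 1.26668339e-03 -7.06963112e-01  7.07249284e-01 -7.04728853e-05] 0.5003759184304385
```

View pics/w1.png

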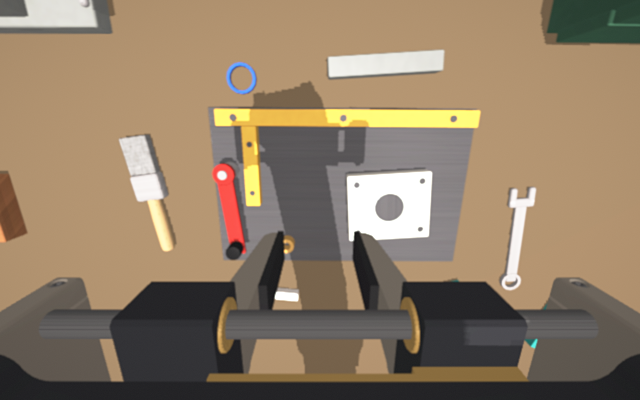

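Wrist view: block at (390,205), bright with a dark patch, which confirms the choice. The rail runs from (215,117) to (478,118), the end stop is at (251,165), the clamp pivot at (224,174), the knob at (234,250) and the bush at (287,244).

```bash
cat >> h.py <<'E'
def fixture_block(i,im,roi=(.4,.85,-.3,.4)):
    H,S,V=cv2.split(cv2.cvtColor(im,cv2.COLOR_BGR2HSV))
    y=((H>16)&(H<36)&(S>170)&(V>110))
    out={}
    st,P=pts(i,y,.026,(.55,.8,-.3,.3))
    # rail inner edge: for columns spread along y, min x ; end stop inner edge: min y for x in the stop
    c=cv2.boxPoints(cv2.minAreaRect(P.astype(np.float32)))
    bins=np.arange(P[:,1].min()+.02,P[:,1].max()-.09,.006)
    lo=np.array([[P[(abs(P[:,1]-b)<.004),0].min(),b] for b in bins if (abs(P[:,1]-b)<.004).any()])
    hi=np.array([[P[(abs(P[:,1]-b)<.004),0].max(),b] for b in bins if (abs(P[:,1]-b)<.004).any()])
    fl=np.polyfit(lo[:,1],lo[:,0],1);fh=np.polyfit(hi[:,1],hi[:,0],1)
    yaw=-np.arctan((fl[0]+fh[0])/2); ex=np.array([np.cos(yaw),np.sin(yaw)]);ey=np.array([-ex[1],ex[0]])
    mid=np.array([np.polyval(fl,0),0.]);xr=mid@ex
    a=P@ex-xr;b=P@ey
    s=b[(a<-.02)&(a>-.10)]
    k=(a<-.02)&(a>-.10);inner=np.array([b[k&(abs(a+t)<.004)].min() for t in np.arange(.03,.095,.008) if (k&(abs(a+t)<.004)).any()])
    out=dict(yaws=(-np.arctan(fl[0]),-np.arctan(fh[0])),yaw=yaw,railw=np.polyval(fh,0)-np.polyval(fl,0),xr=xr,ys=np.median(inner),ymin=b.min(),ymax=b.max())
    org=ex*(xr-.095)+ey*(np.median(inner)-.12);out["org"]=org
    m=(S<60)&(V>150)
    r=pts(i,m,.03,roi)
    rect=cv2.minAreaRect((r[1]*1000).astype(np.float32));out["rect"]=rect
    return out,r,ex,ey
E
python3 - <<'E'
from h import *
import pickle
i=pickle.load(open("pics/w1.pkl","rb"));im=cv2.imread("pics/w1.png");d=np.load("pics/w1.npy")
o,r,ex,ey=fixture_block(i,im)
for k,v in o.items():print(k,np.round(v,4) if k!="rect" else v)
c=np.array(o["rect"][0])/1000;print("block c in fix",(c-o["org"])@ex,(c-o["org"])@ey)
print("knob",onz(i,234,250,.064),"pivot",onz(i,224,174,.042),"bush",onz(i,287,244,.026),"arm ang")
for u,v in((370,190),(400,230),(300,118),(252,180),(420,150)):print(u,v,dep(i,u,v,d[v,u]).round(4))
p=onz(i,224,174,.042)[:2];k=onz(i,234,250,.064)[:2];print("pivot fix",(p-o["org"])@ex,(p-o["org"])@ey,"knob fix",(k-o["org"])@ex,(k-o["org"])@ey)
E
```

```text
yaws [0.0062 0.0057]
yaw 0.0059
railw 0.0195
xr 0.6748
ys 0.1056
ymin -0.0082
ymax 0.1381
org [ 0.5798 -0.0109]
rect ((559.6196899414062, -80.47628784179688), (105.2817153930664, 123.27165985107422), 4.032707691192627)
block c in fix -0.0206363935041142 -0.06942158126116398
knob [0.50464482 0.14176725 0.064     ] pivot [0.608909   0.15372076 0.042     ] bush [0.49661667 0.07135871 0.026     ] arm ang
370 190 [ 0.5844 -0.0515  0.0291]
400 230 [ 0.5224 -0.1007  0.029 ]
300 118 [0.6837 0.0491 0.0252]
252 180 [0.5974 0.1194 0.0262]
420 150 [ 0.6402 -0.1249  0.009 ]
pivot fix 0.03004244104373987 0.16447871889307722 knob fix -0.07429086295933332 0.15314441610428345
```

Call:
step_arm(
  series="0.0234 0 0.0203 0 -0.24 0 0;0.0234 0 0.0203 0 0 0 0;0.0234 0 0.0203 0 0 0 0;0.0234 0 0.0203 0 0 0 0;0.0234 0 0.0203 0 0 0 0;0 0.034 0 0 0 0 0;0 0.034 0 0 0 0 0;0 0.034 0 0 0 0 0;0 0.034 0 0 0 0 0;0 0.034 0 0 0 0 0;0 0.033 0 0 0 0 0;0 0.022 0 0 0 0 0;0 0.01 0 0 0 0 0;0 0 0 0 0 0 0;0 0 0 0 0 0 0;0 0 0 0 0 0 0",
)

```text
time: 3.4
ee_pos: [0.4849, -0.0825, 0.017]
orientation: [0.0, -0.707, 0.707, -0.002]
wrist_force: [1.6, -0.7, 0.7]
opening: 0.501
```

Call:
step_arm(
  series="-0.005 0.002 0 0 0 0 0;-0.005 0 0 0 0 0 0;-0.005 0 0 0 0 0 0;-0.005 0 0 0 0 0 0;-0.005 0 0 0 0 0 0;-0.005 0 0 0 0 0 0;-0.005 0 0 0 0 0 0;-0.005 0 0 0 0 0 0;-0.005 0 0 0 0 0 0;-0.005 0 0 0 0 0 0;-0.005 0 0 0 0 0 0;-0.005 0 0 0 0 0 0;-0.005 0 0 0 0 0 0;-0.005 0 0 0 0 0 0;0 0 0 0 0 0 0;0 0 0 0 0 0 0",
)

```text
time: 4.73
ee_pos: [0.5537, -0.0815, 0.0136]
orientation: [0.002, -0.707, 0.707, -0.001]
wrist_force: [-2.7, 0.6, 1.8]
opening: 0.504
```

Call:
step_arm(
  series="-0.002 0 0 0 0 0 0;-0.002 0 0 0 0 0 0;-0.002 0 0 0 0 0 0;-0.002 0 0 0 0 0 0;0 0 0 0 0 0 0;0 0 0 0 0 0 0",
)

```text
time: 5.23
ee_pos: [0.561, -0.0815, 0.0135]
orientation: [0.002, -0.707, 0.707, -0.001]
wrist_force: [-5.0, 0.2, 3.1]
opening: 0.504
```

Call:
step_arm(
  series="-0.001 0 0 0 0 0 0;-0.001 0 0 0 0 0 0;-0.001 0 0 0 0 0 0;0 0 0 0 0 0 0;0 0 0 0 0 0 0",
)

```text
time: 5.65
ee_pos: [0.5629, -0.0815, 0.0135]
orientation: [0.003, -0.707, 0.707, -0.0]
wrist_force: [-8.0, -0.3, 6.2]
opening: 0.498
```

Call:
step_arm(
  series="-0.001 0 0 0 0 0 0;-0.001 0 0 0 0 0 0;-0.001 0 0 0 0 0 0;0 0 0 0 0 0 0;0 0 0 0 0 0 0",
)

```text
time: 6.07
ee_pos: [0.563, -0.0815, 0.0133]
orientation: [0.005, -0.707, 0.707, 0.002]
wrist_force: [-14.9, 1.3, 12.9]
opening: 0.499
```

Call:
step_arm(
  series="0.006 0 0 0 0 0 0;0.012 0 0 0 0 0 0;0 -0.03 0 0 0 0 -1;0 -0.03 0 0 0 0 -1;0 -0.03 0 0 0 0 -1;0 -0.03 0 0 0 0 -1;-0.025 -0.01 0.03 0 0 0 -1;-0.025 -0.01 0.03 0 0 0 -1;-0.025 0 0.03 0 0 0 -1;0 0 0 0 0 0 -1;0 0 0 0 0 0 -1;0 0 0 0 0 0 -1",
)

```text
time: 7.07
ee_pos: [0.6255, -0.1704, 0.1532]
orientation: [-0.002, 0.707, -0.707, 0.002]
wrist_force: [0.2, 0.6, -0.1]
opening: 0.006
```

Run:
```python
from h import *
import pickle
from scipy.spatial.transform import Rotation as R
i=camera_info("wrist");o=telemetry.get_obs();im,d=camera("wrist");print(o["time"],o["ee_pos"],o["opening"],R.from_quat(o["orientation"]).as_matrix()[:,0])
cv2.imwrite("pics/w2.png",im);np.save("pics/w2.npy",d);pickle.dump(i,open("pics/w2.pkl","wb"))
f,r,ex,ey=fixture_block(i,im)
for k,v in f.items():print(k,v)
c=np.array(f["rect"][0])/1000;print("block c in fix",(c-f["org"])@ex,(c-f["org"])@ey)
```

```text
7.0667 [ 0.62553261 -0.1703941   0.15323167] 0.006226482685175978 [-9.99987661e-01 -4.92129356e-03 -6.77370875e-04]Traceback (most recent call last):
  File "<stdin>", line 6, in <module>
  File "h.py", line 39, in fixture_block
    fl=np.polyfit(lo[:,1],lo[:,0],1);fh=np.polyfit(hi[:,1],hi[:,0],1)
                  ~~^^^^^
IndexError: too many indices for array: array is 1-dimensional, but 2 were indexed
```

View pics/w2.png

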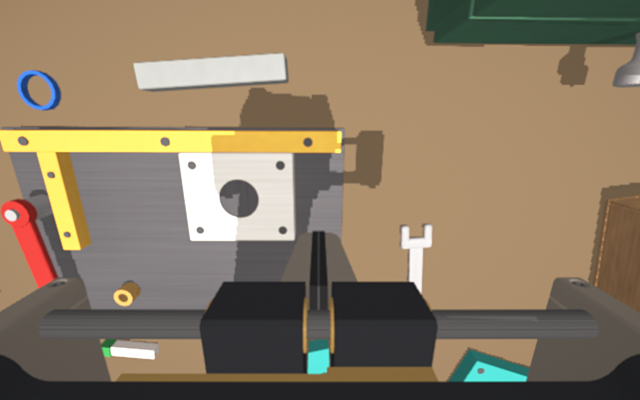

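The block lies along the rail, spanning (182,153) to (296,240). The shut fingers at (318,240) are clear of its right side.

Call:
step_arm(
  series="0 0.03 0 0 0 0 -1;0 0.03 0 0 0 0 -1;0 0.03 0 0 0 0 -1;0 0.03 0 0 0 0 -1;0 0.013 0 0 0 0 -1;0 0.006 0 0 0 0 -1;0 0 0 0 0 0 -1;0 0 0 0 0 0 -1;0 0 -0.005 0 0 0 -1;0 0 -0.005 0 0 0 -1;0 0 -0.005 0 0 0 -1;0 0 -0.005 0 0 0 -1;0 0 -0.005 0 0 0 -1;0 0 -0.005 0 0 0 -1",
)

```text
time: 8.28
ee_pos: [0.6262, -0.1437, 0.0161]
orientation: [0.0, -0.706, 0.708, -0.002]
wrist_force: [-0.3, -6.0, 4.2]
opening: 0.004
```

Call:
step_arm(
  series="0 0 -0.005 0 0 0 -1;0 0 -0.005 0 0 0 -1;0 0 -0.005 0 0 0 -1;0 0 -0.005 0 0 0 -1;0 0 -0.005 0 0 0 -1;0 0 -0.005 0 0 0 -1;0 0 -0.005 0 0 0 -1;0 0 -0.005 0 0 0 -1;0 0 -0.005 0 0 0 -1;0 0 -0.005 0 0 0 -1;0 0 -0.005 0 0 0 -1;0 0 -0.005 0 0 0 -1;0 0 -0.005 0 0 0 -1;0 0 -0.005 0 0 0 -1;0 0 -0.005 0 0 0 -1;0 0 0 0 0 0 -1",
)

```text
time: 9.62
ee_pos: [0.6259, -0.0672, 0.016]
orientation: [0.001, -0.706, 0.708, -0.003]
wrist_force: [1.7, -3.2, 4.3]
opening: 0.007
```

Call:
step_arm(
  series="0 0 -0.005 0 0 0 -1;0 0 -0.005 0 0 0 -1;0 0 -0.005 0 0 0 -1;0 0 -0.005 0 0 0 -1;0 0 -0.005 0 0 0 -1;0 0 -0.005 0 0 0 -1;0 0 0 0 0 0 -1;0 0 0 0 0 0 -1",
)

```text
time: 10.28
ee_pos: [0.6257, -0.0374, 0.0157]
orientation: [0.001, -0.706, 0.708, -0.002]
wrist_force: [0.7, -5.1, 4.4]
opening: 0.003
```

Call:
step_arm(
  series="0 0 -0.002 0 0 0 -1;0 0 -0.002 0 0 0 -1;0 0 -0.002 0 0 0 -1;0 0 0 0 0 0 -1;0 0 0 0 0 0 -1",
)

```text
time: 10.7
ee_pos: [0.6256, -0.0324, 0.0157]
orientation: [0.0, -0.706, 0.708, -0.002]
wrist_force: [0.2, -6.4, 6.7]
opening: 0.005
```

Call:
step_arm(
  series="0 0 -0.0015 0 0 0 -1;0 0 -0.0015 0 0 0 -1;0 0 -0.0015 0 0 0 -1;0 0 0 0 0 0 -1;0 0 0 0 0 0 -1",
)

```text
time: 11.12
ee_pos: [0.6255, -0.0281, 0.0156]
orientation: [0.0, -0.706, 0.708, -0.002]
wrist_force: [0.1, -6.4, 6.2]
opening: 0.005
```

Call:
step_arm(
  series="0 0 -0.0015 0 0 0 -1;0 0 -0.0015 0 0 0 -1;0 0 0 0 0 0 -1;0 0 0 0 0 0 -1",
)

```text
time: 11.45
ee_pos: [0.6255, -0.0251, 0.0156]
orientation: [0.0, -0.706, 0.708, -0.002]
wrist_force: [-0.2, -7.1, 6.8]
opening: 0.005
```

Call:
step_arm(
  series="0 0 -0.0015 0 0 0 -1;0 0 -0.0015 0 0 0 -1;0 0 -0.0015 0 0 0 -1;0 0 0 0 0 0 -1;0 0 0 0 0 0 -1",
)

```text
time: 11.87
ee_pos: [0.6255, -0.0234, 0.0157]
orientation: [0.0, -0.705, 0.709, -0.001]
wrist_force: [-1.0, -11.7, 7.2]
opening: 0.003
```

Call:
step_arm(
  series="0 0 -0.001 0 0 0 -1;0 0 -0.001 0 0 0 -1;0 0 -0.001 0 0 0 -1;0 0 0 0 0 0 -1;0 0 0 0 0 0 -1",
)

```text
time: 12.28
ee_pos: [0.6254, -0.0233, 0.0157]
orientation: [-0.0, -0.704, 0.71, -0.0]
wrist_force: [0.1, -15.5, 8.7]
opening: 0.007
```

Call:
step_arm(
  series="0 0 0.006 0 0 0 -1;0 0 0.012 0 0 0 -1;0 -0.035 0 0 0 0 -1;0 -0.035 0 0 0 0 -1;0 -0.035 0 0 0 0 -1;0 -0.035 0 0 0 0 -1;0.015 -0.03 -0.02 0 0 0 -1;0.02 -0.02 -0.025 0 0 0 -1;0.02 0 -0.025 0 0 0 -1;0.01 0 -0.02 0 0 0 -1;0 0 0 0 0 0 -1;0 0 0 0 0 0 -1;0 0 0 0 0 0 -1",
)

```text
time: 13.37
ee_pos: [0.5593, 0.0561, 0.2042]
orientation: [0.002, -0.707, 0.707, -0.001]
wrist_force: [0.6, 0.0, -0.2]
opening: 0.003
```

Run:
```python
from h import *
import pickle
from scipy.spatial.transform import Rotation as R
i=camera_info("wrist");o=telemetry.get_obs();im,d=camera("wrist");print(o["time"],o["ee_pos"],o["opening"],R.from_quat(o["orientation"]).as_matrix()[:,0])
cv2.imwrite("pics/w3.png",im);np.save("pics/w3.npy",d);pickle.dump(i,open("pics/w3.pkl","wb"))
```

```text
13.3667 [0.55933391 0.05613714 0.20419132] 0.0029885016854839237 [-9.99989904e-01 -4.45621656e-03  5.77230570e-04]
```

View pics/w3.png

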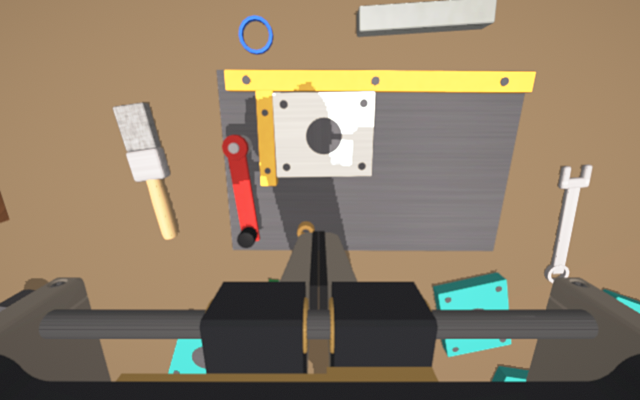

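The block sits at (275,92) to (374,177), visibly flush to the rail and the end stop. The clamp is still open, with the knob at (247,238). Next I check squareness by numbers.

Run:
```python
from h import *
import pickle
i=pickle.load(open("pics/w3.pkl","rb"));im=cv2.imread("pics/w3.png")
H,S,V=cv2.split(cv2.cvtColor(im,cv2.COLOR_BGR2HSV))
r=pts(i,(S<60)&(V>120),.03,(.55,.7,-.05,.15));print(r[0],cv2.minAreaRect((r[1]*1000).astype(np.float32)))
P=r[1]
def line(axis,lo,hi,fn):
    c=1-axis; b=np.arange(lo,hi,.004);q=np.array([[t,fn(P[abs(P[:,c]-t)<.003,axis])] for t in b]);f=np.polyfit(q[:,0],q[:,1],1);return np.arctan(f[0]),q[:,1].mean()
print("far edge",line(0,.0,.085,np.max),"near edge",line(0,.0,.085,np.min));print("left",line(1,.59,.66,np.max),"right",line(1,.59,.66,np.min))
try:
    f,_,ex,ey=fixture_block(i,im);print({k:np.round(v,4) for k,v in f.items() if k!="rect"})
    c=P.min(0)/2+P.max(0)/2;print((c-f["org"])@ex,(c-f["org"])@ey)
except Exception as e:print(e)
p,k=onz(i,233,148,.042),onz(i,247,238,.064);print("pivot",p,"knob",k)
```

```text
[252 151   7  11  44] ((597.0792236328125, 134.76475524902344), (7.424620151519775, 11.876001358032227), 86.49897003173828)Traceback (most recent call last):
  File "<stdin>", line 9, in <module>
  File "<stdin>", line 8, in line
    return _wrapreduction(a, np.maximum, 'max', axis, None, out,
                          keepdims=keepdims, initial=initial, where=where)
    return ufunc.reduce(obj, axis, dtype, out, **passkwargs)
           ~~~~~~~~~~~~^^^^^^^^^^^^^^^^^^^^^^^^^^^^^^^^^^^^^
ValueError: zero-size array to reduction operation maximum which has no identity
```

Run:
```python
from h import *
import pickle
i=pickle.load(open("pics/w3.pkl","rb"));im=cv2.imread("pics/w3.png")
hsv=cv2.cvtColor(im,cv2.COLOR_BGR2HSV)
for p in((300,120),(360,105),(350,85),(266,140),(300,200)):print(p,hsv[p[1],p[0]])
# gradient profiles for edges, subpixel
g=im[:,:,0].astype(float)  # blue: block bright, yellow & plate dark/mid
def edge(p,q,sgn):
    t=np.linspace(0,1,201);u=np.array(p)[:,None]*(1-t)+np.array(q)[:,None]*t
    s=cv2.remap(cv2.GaussianBlur(g,(0,0),.8).astype(np.float32),u[0].astype(np.float32)[None],u[1].astype(np.float32)[None],1)[0]
    k=np.argmax(sgn*np.gradient(s));return u[:,k]
far=[edge((x,100),(x,82),-1) for x in range(292,372,5)]
near=[edge((x,165),(x,188),-1) for x in range(290,370,5)]
left=[edge((288,y),(266,y),-1) for y in range(105,160,5)]
right=[edge((362,y),(388,y),-1) for y in range(100,172,5)]
for n,e,a in(("far",far,0),("near",near,0),("left",left,1),("right",right,1)):
    w=np.array([onz(i,*p,.03)[:2] for p in e]);f=np.polyfit(w[:,1-a],w[:,a],1);res=w[:,a]-np.polyval(f,w[:,1-a])
    print(n,"mean",w.mean(0).round(4),"ang",np.arctan(f[0])*(-1 if a==0 else 1),"res",res.std(),"px",e[0],e[-1])
p,k=onz(i,233,148,.042),onz(i,247,238,.064);print("pivot",p,"knob",k)
x0,y0=210,55;cv2.imwrite("pics/w3c.png",cv2.resize(im[55:195,210:400],None,fx=4,fy=4,interpolation=cv2.INTER_CUBIC))
```

```text
(300, 120) [ 18  14 235]
(360, 105) [ 40   7 234]
(350, 85) [ 29 140 255]
(266, 140) [ 20 172 234]
(300, 200) [170   9  84]
far mean [0.6718 0.0442] ang 0.01951708407025025 res 0.0003316628551767813 px [292.   91.9] [367.    90.91]
near mean [0.5726 0.045 ] ang 0.017359274618434634 res 0.00047926266795412484 px [290.    176.155] [365.   175.12]
left mean [0.628  0.1105] ang -0.0005662851268078826 res 0.00036382122477665867 px [272.71 105.  ] [274.25 155.  ]
right mean [ 0.6226 -0.0091] ang 0.006281457042340328 res 0.0004225990808154178 px [374.48 100.  ] [371.36 170.  ]
pivot [0.60780622 0.15752577 0.042     ] knob [0.50237886 0.14258969 0.064     ]
```

View pics/w3c.png

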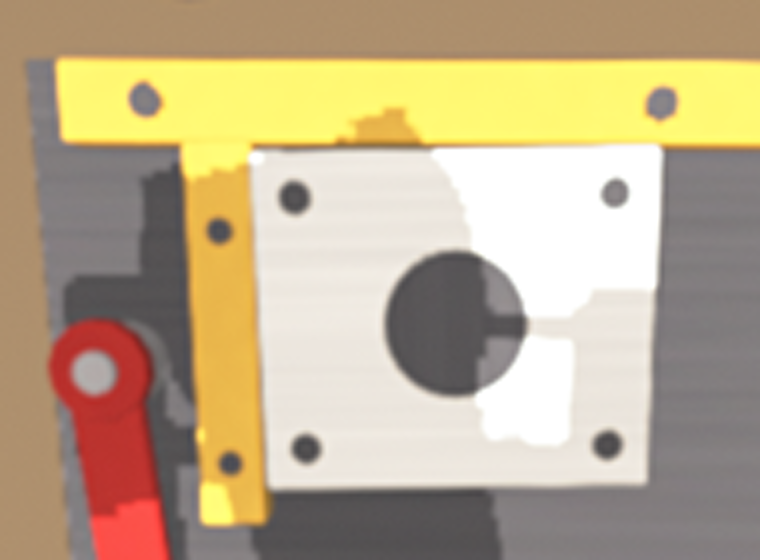

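A thin gap grows along the rail towards the block's left end, about 0.01 rad. I'll square the block with one more two-finger press at the rail.

Call:
step_arm(
  series="0.014 0 0.007 0 0 0 0;0 0.02 0 0 0 0 0;0 0.03 0 0 0 0 0;0 0.03 0 0 0 0 0;0 0.03 0 0 0 0 0;0 0.03 0 0 0 0 0;0 0.03 0 0 0 0 0;0 0.015 0 0 0 0 0;0 0.005 0 0 0 0 0;0 0 0 0 0 0 0;-0.004 0 0 0 0 0 0;-0.004 0 0 0 0 0 0;-0.004 0 0 0 0 0 0;-0.002 0 0 0 0 0 0;0 0 0 0 0 0 0;0 0 0 0 0 0 0",
)

```text
time: 14.75
ee_pos: [0.5598, 0.0496, 0.0151]
orientation: [-0.001, 0.707, -0.707, 0.002]
wrist_force: [0.2, -0.5, -0.6]
opening: 0.499
```

Call:
step_arm(
  series="-0.002 0 0 0 0 0 0;-0.002 0 0 0 0 0 0;-0.001 0 0 0 0 0 0;-0.001 0 0 0 0 0 0;0 0 0 0 0 0 0;0 0 0 0 0 0 0",
)

```text
time: 15.25
ee_pos: [0.5625, 0.0499, 0.0142]
orientation: [0.004, -0.707, 0.707, 0.0]
wrist_force: [-6.8, 1.1, 5.5]
opening: 0.499
```

Call:
step_arm(
  series="-0.001 0 0 0 0 0 0;-0.001 0 0 0 0 0 0;-0.001 0 0 0 0 0 0;-0.001 0 0 0 0 0 0;0 0 0 0 0 0 0;0 0 0 0 0 0 0",
)

```text
time: 15.75
ee_pos: [0.5628, 0.0499, 0.0139]
orientation: [0.007, -0.706, 0.708, 0.003]
wrist_force: [-15.3, 1.1, 14.0]
opening: 0.5
```

Call:
step_arm(
  series="0.008 0 0 0 0 0 0;0.012 0 0 0 0 0 -1;0 -0.03 0 0 0 0 -1;0 -0.035 0 0 0 0 -1;0 -0.035 0 0 0 0 -1;0 -0.035 0 0 0 0 -1;0 -0.03 0 0 0 0 -1;0 -0.02 0 0 0 0 -1;0 0 0 0 0 0 -1;0 0 0 0 0 0 -1;0 0 0 0 0 0 -1",
)

```text
time: 16.67
ee_pos: [0.5488, 0.0493, 0.1987]
orientation: [0.002, -0.707, 0.707, -0.001]
wrist_force: [0.1, 0.0, 0.3]
opening: 0.004
```

Run:
```python
from h import *
import pickle
i=camera_info("wrist");o=telemetry.get_obs();im,d=camera("wrist");print(o["time"],o["ee_pos"],o["opening"],o["wrist_force"],o["joint_positions"].round(2))
cv2.imwrite("pics/w4.png",im);pickle.dump(i,open("pics/w4.pkl","wb"))
u,v=proj(i,(.63,.05,.03));u,v=int(u),int(v);print(u,v)
cv2.imwrite("pics/w4c.png",cv2.resize(im[max(0,v-75):v+75,max(0,u-100):u+100],None,fx=4,fy=4,interpolation=cv2.INTER_CUBIC))
piv=np.array([.6088,.1543])
def P(t,d=.026): return piv+.11*np.array([-np.cos(t),-np.sin(t)])-d*np.array([np.sin(t),-np.cos(t)])
T=np.linspace(.114,1.571,21);Q=[P(t) for t in T];print(P(.114,.045))
for t,a,b in zip(T,Q,Q[1:]):print(round(t,2),a.round(4),"tool x,z",(-(b-a)).round(4))
print(Q[-1])
```

```text
16.6667 [0.54878609 0.04929284 0.19869394] 0.0037618595268851286 [0.10254343 0.0165747  0.25542877] [ 0.08  0.34 -0.28  1.85  0.11  0.97 -1.82]
318 119
[0.49439511 0.18649505]
0.11 [0.4966 0.1676] tool x,z [0.0007 0.0082]
0.19 [0.4959 0.1594] tool x,z [0.0001 0.0082]
0.26 [0.4958 0.1512] tool x,z [-0.0005  0.0082]
0.33 [0.4963 0.143 ] tool x,z [-0.0011  0.0082]
0.41 [0.4975 0.1348] tool x,z [-0.0017  0.0081]
0.48 [0.4992 0.1268] tool x,z [-0.0023  0.0079]
0.55 [0.5015 0.1189] tool x,z [-0.0029  0.0077]
0.62 [0.5043 0.1111] tool x,z [-0.0034  0.0075]
0.7 [0.5078 0.1036] tool x,z [-0.004   0.0072]
0.77 [0.5117 0.0964] tool x,z [-0.0045  0.0069]
0.84 [0.5162 0.0895] tool x,z [-0.005   0.0066]
0.92 [0.5211 0.0829] tool x,z [-0.0054  0.0062]
0.99 [0.5266 0.0768] tool x,z [-0.0059  0.0058]
1.06 [0.5324 0.071 ] tool x,z [-0.0063  0.0053]
1.13 [0.5387 0.0656] tool x,z [-0.0066  0.0049]
1.21 [0.5453 0.0608] tool x,z [-0.007   0.0044]
1.28 [0.5523 0.0564] tool x,z [-0.0073  0.0039]
1.35 [0.5596 0.0525] tool x,z [-0.0075  0.0033]
1.43 [0.5671 0.0492] tool x,z [-0.0078  0.0028]
1.5 [0.5749 0.0465] tool x,z [-0.0079  0.0022]
[0.5828224  0.04429471]
```

View pics/w4c.png

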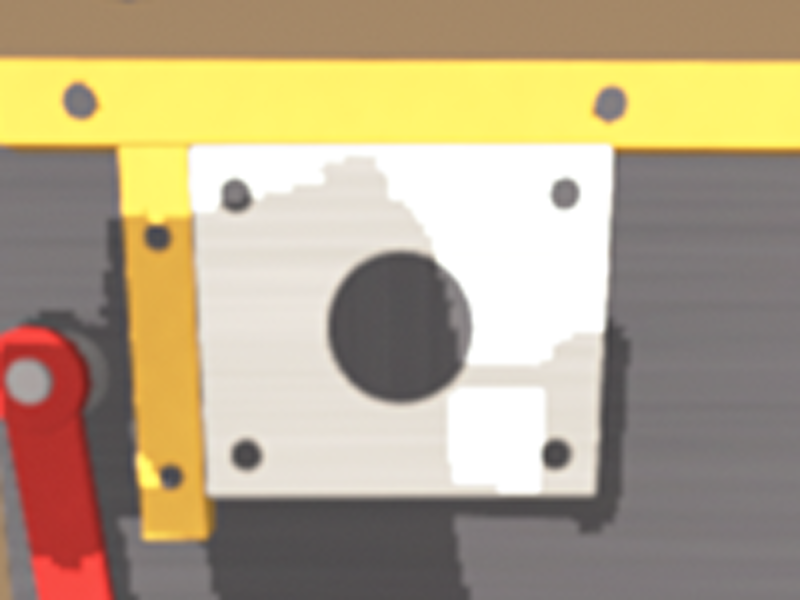

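Now flush along both stops: no gap at the rail (190,147)–(613,148) or at the end stop (200,320). On to the clamp.

Call:
step_arm(
  series="0.0108 0 -0.028 0 0 0 -1;0.0108 0 -0.028 0 0 0 -1;0.0108 0 -0.028 0 0 0 -1;0.0108 0 -0.028 0 0 0 -1;0.0108 0 -0.028 0 0 0 -1;0 0.035 0 0 0 0 -1;0 0.035 0 0 0 0 -1;0 0.035 0 0 0 0 -1;0 0.03 0 0 0 0 -1;0 0.013 0 0 0 0 -1;0 0 0 0 0 0 -1;0 0 0 0 0 0 -1",
)

```text
time: 17.72
ee_pos: [0.4934, 0.189, 0.05]
orientation: [0.003, -0.707, 0.707, -0.0]
wrist_force: [0.2, -0.2, 0.2]
opening: 0.004
```

Call:
step_arm(
  series="-0.001 0 0.007 0 0 0 -1;-0.001 0 0.007 0 0 0 -1;-0.001 0 0.007 0 0 0 -1;0.0007 0 0.0082 0 0 0 -1;0 0 0.0082 0 0 0 -1;-0.0005 0 0.0082 0 0 0 -1;-0.0011 0 0.0082 0 0 0 -1;-0.0017 0 0.0081 0 0 0 -1;-0.0023 0 0.0079 0 0 0 -1;-0.0029 0 0.0077 0 0 0 -1;-0.0034 0 0.0075 0 0 0 -1;-0.004 0 0.0072 0 0 0 -1;0 0 0 0 0 0 -1",
)

```text
time: 18.8
ee_pos: [0.5137, 0.0947, 0.0512]
orientation: [0.001, -0.707, 0.708, -0.0]
wrist_force: [0.1, 0.3, 0.3]
opening: 0.004
```

Run:
```python
from h import *
im,d=camera("wrist");cv2.imwrite("pics/w5.png",im)
```

```text
(no output)
```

View pics/w5.png

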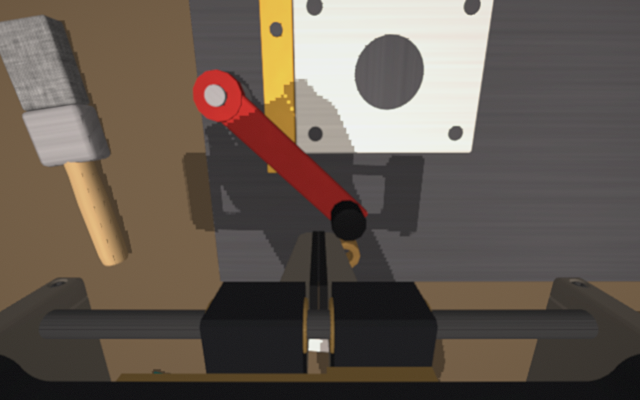

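The arm is swinging as planned: the knob at (348,220) is pushed by the fingertips at (318,240). The block is unmoved and the bush at (350,255) is untouched. I'll continue round the arc.

Call:
step_arm(
  series="-0.0045 0 0.0069 0 0 0 -1;-0.005 0 0.0066 0 0 0 -1;-0.0054 0 0.0062 0 0 0 -1;-0.0059 0 0.0058 0 0 0 -1;-0.0063 0 0.0053 0 0 0 -1;-0.0066 0 0.0049 0 0 0 -1;-0.007 0 0.0044 0 0 0 -1;-0.0073 0 0.0039 0 0 0 -1;-0.0075 0 0.0033 0 0 0 -1;-0.0078 0 0.0028 0 0 0 -1;-0.006 0 0 0 0 0 -1;0 0 0 0 0 0 -1;0 0 0 0 0 0 -1",
)

```text
time: 19.93
ee_pos: [0.5835, 0.0473, 0.0515]
orientation: [-0.001, 0.707, -0.707, 0.002]
wrist_force: [0.7, 0.5, 0.3]
opening: 0.003
```

Call:
step_arm(
  series="-0.002 0 0 0 0 0 -1;-0.002 0 0 0 0 0 -1;-0.002 0 0 0 0 0 -1;0 0 0 0 0 0 -1;0 0 0 0 0 0 -1",
)

```text
time: 20.35
ee_pos: [0.5873, 0.0474, 0.0514]
orientation: [0.003, -0.707, 0.707, -0.001]
wrist_force: [-5.1, -0.9, 3.7]
opening: 0.006
```

Call:
step_arm(
  series="-0.001 0 0 0 0 0 -1;-0.001 0 0 0 0 0 -1;0 0 0 0 0 0 -1;0.008 0 0 0 0 0 -1;0.02 0 0 0 0 0 -1;0.01 -0.03 0 0 0 0 -1;0 -0.04 0 0 0 0 -1;0 -0.04 0 0 0 0 -1;0 -0.04 0 0 0 0 -1;0 0 0 0 0 0 -1;0 0 0 0 0 0 -1;0 0 0 0 0 0 -1",
)

```text
time: 21.35
ee_pos: [0.5527, 0.0471, 0.2013]
orientation: [0.001, -0.707, 0.707, -0.002]
wrist_force: [0.7, -0.3, 0.8]
opening: 0.003
```

Run:
```python
from h import *
i=camera_info("wrist");o=telemetry.get_obs();im,d=camera("wrist");print(o["time"],o["ee_pos"],o["wrist_force"])
cv2.imwrite("pics/w6.png",im)
u,v=map(int,proj(i,(.61,.05,.03)));v=max(v,75)
cv2.imwrite("pics/w6c.png",cv2.resize(im[v-75:v+75,max(0,u-100):u+100],None,fx=4,fy=4,interpolation=cv2.INTER_CUBIC))
r=pts(i,masks(im)["red"],.042,(.5,.75,0,.25));print(r[0],cv2.minAreaRect((r[1]*1000).astype(np.float32)))
```

```text
21.35 [0.5527425  0.04706693 0.20134384] [ 0.71219982 -0.32037528  0.75693461]
[ 213  130  105   25 1701] ((608.6358032226562, 109.93743896484375), (27.39301872253418, 121.45671081542969), 0.3059414029121399)
```

View pics/w6c.png

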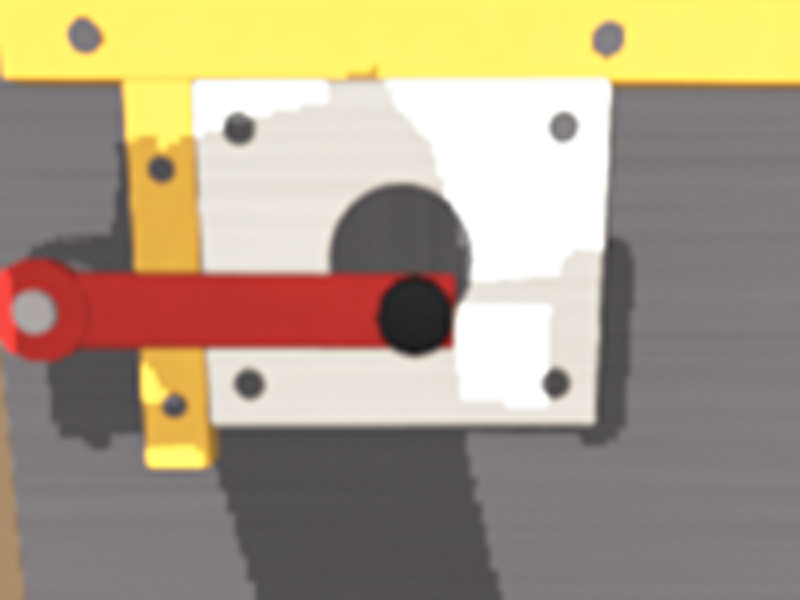

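The arm lies over the block along -y (0.3° in the world, the fixture's own yaw). The block is flush at the rail and the end stop, and the gripper is clear. Handing in.

```bash
python3 -c "
from station import workorder;print(workorder.close_job())"
```

```text
the job is handed in; nothing more can be done
None
```

I pushed the block flush against the rail and the end stop, swung the clamp arm over it to its hard stop, and handed the job in at about 21 s of the 64 s allowed. The hand-in gave no verdict.

- **Block:** I pushed it to the rail with two fingers, then along the rail to the end stop with the shut fingers. The first check showed it about 0.01 rad out of square, with a thin gap at the rail's left end. I pressed it against the rail once more, with about 15 N. The close crops after that show no gap at either stop; I did not measure the angle again.
- **Clamp:** The last image puts the red arm within about 0.1° of the fixture's y axis, which is full swing. I only pushed it after the block was seated.
- **Other things:** The gripper ended about 0.2 m up and touching nothing, with wrist force near zero. The bush and the brush looked untouched partway through the swing. I made no separate final check of the other loose things, but no move went near them at their height.

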